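# Unpack-and-test of a pad printer's key console

### The job

The pad printer's new key console still lies in its carton: first swing both carton flaps outward, well past upright, so that they stay leaning away from the keys. Then run the console's start-up test by pressing the bar-shaped key, then the round key, then the square key, one at a time, each fully down and held there for about a second before letting it spring back. Do not press the cross-shaped key, and leave the tub, jar and wooden block where they are.

Things in the scene. Friction and masses are not known exactly. Their poses are not given: they have to be found in the camera images.
- carton: Fixed cardboard carton, 250 (x) x 184 (y) x 100 mm high, walls 5 mm. Origin: centre of its underside, z up. In it lies a grey key console, face 62 mm above the bench, with a blank dark display at its +x end (top at 69 mm) and four white key plates (76 x 70 x 10 mm) at x = -64 or +18 mm, y = +38 or -38 mm; which key is at which place changes.
- flap_left (a joint): Hinge angle of the cardboard flap on the carton's +y long wall (244 mm long, 78 mm wide, 4 mm thick): 0 = lying flat over the carton, 1.57 = upright, stop at 2.5 leaning outward. It starts half raised (0.6 to 1.05) and stays where it is left (light friction, about 0.04 N m).
- flap_left_hinge (a point): Middle of the hinge line of that flap, 90 mm to +y of the carton's centre plane, 100 mm above the bench; the hinge runs along the carton's x.
- flap_left_edge (a point): Middle of the free edge of that flap (on its carton-facing side), 78 mm from its hinge; moves with the flap.
- flap_right (a joint): Hinge angle of the cardboard flap on the carton's -y long wall (244 mm long, 78 mm wide, 4 mm thick): 0 = lying flat over the carton, 1.57 = upright, stop at 2.5 leaning outward. It starts half raised (0.6 to 1.05) and stays where it is left (light friction, about 0.04 N m).
- flap_right_hinge (a point): Middle of the hinge line of that flap, 90 mm to -y of the carton's centre plane, 100 mm above the bench; the hinge runs along the carton's x.
- flap_right_edge (a point): Middle of the free edge of that flap (on its carton-facing side), 78 mm from its hinge; moves with the flap.
- key_bar (a joint): Travel of the dark spring key with the long narrow bar-shaped cap, 62 x 22 mm, long side along the carton's x: 0 = up, 0.007 m = fully down, against 1.2 N at the start rising to 4 N; springs back.
- key_bar_top (a point): Centre of the top face of the bar key, 84 mm above the bench when up (12 mm above its plate, 16 mm below the carton's rim); moves with the key.
- key_round (a joint): Travel of the dark spring key with the round disc-shaped cap, 48 mm across: 0 = up, 0.007 m = fully down, against 1.2 N at the start rising to 4 N; springs back.
- key_round_top (a point): Centre of the top face of the round key, 84 mm above the bench when up (12 mm above its plate, 16 mm below the carton's rim); moves with the key.
- key_square (a joint): Travel of the dark spring key with the square cap, 44 x 44 mm: 0 = up, 0.007 m = fully down, against 1.2 N at the start rising to 4 N; springs back.
- key_square_top (a point): Centre of the top face of the square key, 84 mm above the bench when up (12 mm above its plate, 16 mm below the carton's rim); moves with the key.
- key_cross (a joint): Travel of the dark spring key with the plus-shaped cap, two crossed arms 58 x 18 mm; not to be pressed: 0 = up, 0.007 m = fully down, against 1.2 N at the start rising to 4 N; springs back.
- key_cross_top (a point): Centre of the top face of the cross key, 84 mm above the bench when up (12 mm above its plate, 16 mm below the carton's rim); moves with the key.
- tub: Bystander: loose white open plastic tub with three black pen barrels, 110 x 190 x 60 mm, behind the carton. Origin: centre of its underside.
- ink_jar: Bystander: loose closed ink jar, 60 mm across, 75 mm high, on the robot's side of the carton. Origin: centre of its underside.
- fixture: Bystander: loose T-shaped wooden holding block, 50 x 90 x 38 mm, on the robot's side of the carton. Origin: centre of its underside.

How it is judged (in metres and radians):
On the way, in this order (a step that is already met when the one before it is completed fails the run):
1. both flaps swung outward past 1.85 rad (106 degrees) (value of joint each of flap_left, flap_right above 1.85 rad), for 0.2 s.
2. the bar key held down (5 mm or more of its 7 mm) for half a second, the other keys up (value of joint key_bar above 0.005 m and value of joint each of key_round, key_square, key_cross below 0.0025 m), for 0.5 s.
3. the round key held down (5 mm or more of its 7 mm) for half a second, the other keys up (value of joint key_round above 0.005 m and value of joint each of key_bar, key_square, key_cross below 0.0025 m), for 0.5 s.
4. the square key held down (5 mm or more of its 7 mm) for half a second, the other keys up (value of joint key_square above 0.005 m and value of joint each of key_bar, key_round, key_cross below 0.0025 m), for 0.5 s.
At the end, for the whole second after the job is handed in: Both flaps stand past 1.85 rad (106 degrees), all four keys are up again (within 1.5 mm), and the tub, ink jar and wooden block are within 30 mm of where they began (all of step 1 and value of joint each of key_bar, key_round, key_square, key_cross below 0.0015 m and distance of each of tub, ink_jar, fixture from where it was at the start of the episode below 0.03 m); the robot touches nothing.
It fails at once if the cross-shaped key is pressed (3 mm or more) (value of joint key_cross above 0.003 m).
It fails at once if two keys are down (3 mm or more) together (value of joint each of key_bar, key_round above 0.003 m or value of joint each of key_bar, key_square above 0.003 m or value of joint each of key_round, key_square above 0.003 m).
It fails at once if a key is pressed (3 mm or more) while a flap is not yet past upright (under 1.6 rad) (value of joint any of key_bar, key_round, key_square, key_cross above 0.003 m and value of joint any of flap_left, flap_right below 1.6 rad).
It fails at once if the tub, the jar or the wooden block is shifted by more than 30 mm (not (distance of each of tub, ink_jar, fixture from where it was at the start of the episode below 0.03 m)).
It also fails if it takes over 70 s, if anything falls off the work surface, if the arm or the gripper's body presses on something with over 40 N, if the wrist force passes 120 N, or if a joint passes its speed limit or range.

### The arm

A 6-joint arm with a two-finger parallel gripper is mounted at the origin on the work surface. World frame = base frame: x ahead of the robot, y to its left, z up, the work surface at z = 0. Lengths are in mm, angles in rad, forces in N, time in s.
With the tool pointing down it reaches from about 350 to 850 mm from the base axis. Payload 8.1 kg.
Tool frame: the origin (TCP) lies midway between the tips of the shut fingers; the grasp point (between the pads) lies 19 mm behind it; z points along the fingers, x is the direction in which the jaws open and shut, and the axes are right-handed (so a half turn about z gives the same grasp; the last joint's range is limited). The gripper opens to 85 mm and grips with 20 to 120 N. Pads are 22 mm wide; open, the fingers measure 114 mm over their backs; the gripper's body (76 mm by 85 mm) begins 54 mm behind the grasp point. The pads swing forward as they close: fully open they stand 13 mm farther back than shut.
Start: joints at [1.262, 0.13, 1.488, -0, 1.523, -0.085], TCP at [133.139, 585.046, 231.292] pointing down, gripper open.
Joint ranges: [-2.96, 2.96], [-0.89, 2.26], [0.02, 2.5], [-1.34, 4.48], [0, 2.73], [-2.66, 2.66]. Speed limits (rad/s): [2.39, 2.39, 2.79, 3.14, 3.14, 3.14].

### API

Orientations are given as [roll, pitch, yaw] about the fixed x, y, z axes, in that order (R = Rz(yaw) Ry(pitch) Rx(roll)).
In Python, from station import telemetry, eyes, arm gives the robot as it stands.
- The arm moves only by the tool carry_out, never from a script. Its arguments are lists of equal length, an entry for each row: "hand": the opening, from 0 (shut) to 1 (fully open); "translation": the shift along the tool's x, y, z in m, a list of three; "roll": the turn about the tool's z in degrees. A call has 1 to 20 rows; each row is the pose to reach, as a shift and turn from the pose commanded when the call began, along the tool's axes at that moment; what a row does not reach only later rows make up. A row lasts 1/12 s, in which the tool goes at most 41.7 mm and 7.16 degrees, less where a joint would pass 70% of its speed; a pose out of reach is approached as far as the arm can. A call with a gripper value outside its range is refused whole. The fingers move at their own pace and stop on an object; "grip_force" is the grip in N (left out, the last holds). Time passes only in rows, so rows that repeat a pose let the fingers close. It gives the time, the measured TCP pose, the force and the opening at its end, in the units of the state.
- telemetry.get_state(): the state, without advancing time (a new reading comes with each control period).
- eyes.camera(name): name is "scene" or "top" or "wrist"; returns a dict with "image" (420x560x3 uint8, red, green, blue), "intrinsics" (3x3 intrinsics, pixels), "R" (3x3) and "t" (3): a world point X has camera coordinates R X + t; the wrist camera has in their place "hand_eye" (4x4, takes a point from camera to tool coordinates, whose origin is the TCP and whose axes are the tool frame's). Camera axes: x right, y down, z forward; pixel columns grow to the right and rows downward; lengths in mm; the calibration is good to about 2 mm. A picture is of the moment at which its call begins: read the wrist's pose just before it. There is no depth.
- arm.hand_in(): hands the job in, once; it reports no verdict.
The state is a dict: "t": time; "qpos": joint angles; "joint_velocities": joint speeds; "joint_efforts": joint torques, N m; "tcp_pos": TCP position; "eef_rot": TCP orientation; "ft_force": force on the tool from outside, world axes, zero at the start; "moment": the same for the moment, N m; "opening": opening from 0.0 (shut) to 1.0 (fully open).
Only numpy, scipy, OpenCV 4.12 (cv2) and the standard library are available. Lean on these libraries where they do the work, as an engineer would, in place of code of your own. Each camera call takes 0.05 s, during which the arm holds its last target. There are 200 camera calls.

## Working session

There is one attempt and no reset: what is moved stays moved. The work goes in short steps, Python scripts to look and compute and a tool call to move; the robot and the scene stay as the last step left them, time stands still between calls to the robot, and variables do not carry over. Pictures are saved under pics/ and viewed, about 8 in all and at most 12, crops included, and the job is handed in when it is done.

Besides the shell and the picture viewer there is one more tool, called after "Call:" by a JSON object that holds its "op" and its "data", one argument or row to a line. carry_out: Moves the arm, as the interface text tells. Its arguments: {"type":"object","properties":{"hand":{"type":"array"},"translation":{"type":"array"},"roll":{"type":"array"},"grip_force":{"type":"number"}},"required":["hand","translation","roll"]}

```bash
mkdir -p pics; cat > h.py <<'E'
import numpy as np, cv2
from station import telemetry, eyes, arm
def snap(n,f):
    c=eyes.camera(n); cv2.imwrite('pics/'+f,c['image'][:,:,::-1]); 
    np.savez('pics/'+f+'.npz',**{k:np.array(v) for k,v in c.items()}); return c
def ray(c,uv):
    K,R,t=[np.array(c[k]) for k in('intrinsics','R','t')]
    d=R.T@np.linalg.inv(K)@np.array([uv[0],uv[1],1.]); return -R.T@t, d/np.linalg.norm(d)
def onz(c,uv,z):
    o,d=ray(c,uv); return o+d*(z-o[2])/d[2]
def proj(c,X):
    K,R,t=[np.array(c[k]) for k in('intrinsics','R','t')]
    p=K@(R@np.array(X,float)+t); return p[:2]/p[2]
def load(f): return dict(np.load('pics/'+f+'.npz'))
E
python3 - <<'E'
from h import *
a=snap('top','top1.png'); b=snap('scene','sc1.png')
for c in(a,b): print(np.round(-np.array(c['R']).T@c['t']),np.array(c['intrinsics']).round(1).tolist())
s=telemetry.get_state(); print(s['t'],s['tcp_pos'],s['eef_rot'],s['opening'],s['ft_force'])
E
```

```text
[538.  37. 770.] [[423.3, 0.0, 278.6], [0.0, 423.3, 213.7], [0.0, 0.0, 1.0]]
[ 960. -384.  829.] [[473.4, 0.0, 272.2], [0.0, 473.4, 209.4], [0.0, 0.0, 1.0]]
0.1 [132.99483603 584.5600328  230.32693251] [-3.14143003e+00  1.69458175e-03  1.34698419e+00] 1.0029148867724407 [ 1.07631507  0.43514276 -0.31332781]
```

View pics/top1.png

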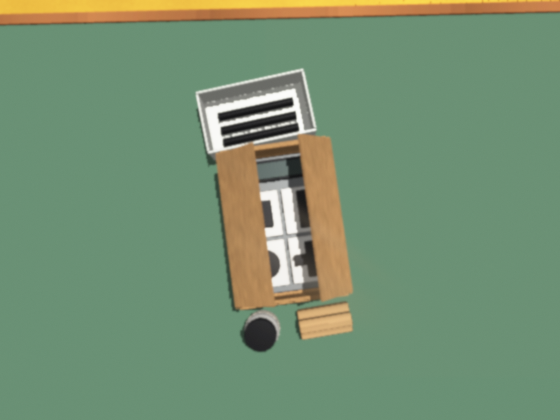

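View pics/sc1.png

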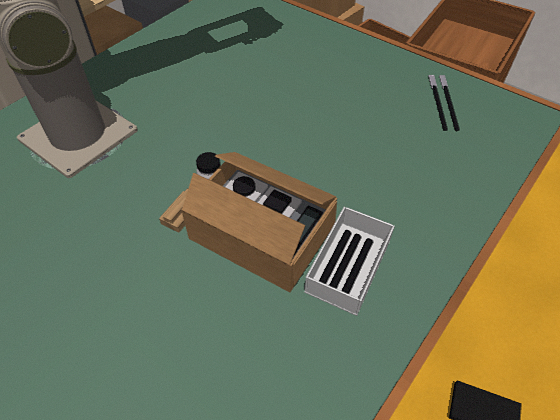

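The top view has +x up and +y to the left. The left flap spans about (217,153)-(273,305) and the right flap (299,137)-(351,296). The round key is at about (270,262), the cross at (308,258) and the tub is at the far end. The scene view shows what looks like the square key beside the round one at (278,202).

```bash
python3 - <<'E'
from h import *
a=load('top1.png'); b=load('sc1.png')
im=cv2.imread('pics/top1.png'); hsv=cv2.cvtColor(im,cv2.COLOR_BGR2HSV)
m=cv2.inRange(hsv,(5,60,40),(25,255,255)); m[:100]=0; m[303:,285:]=0
m=cv2.morphologyEx(m,cv2.MORPH_OPEN,np.ones((13,13),np.uint8))
cs,_=cv2.findContours(m,0,1)
for c in cs:
    if cv2.contourArea(c)<1500: continue
    q=cv2.boxPoints(cv2.minAreaRect(c)); print(cv2.contourArea(c),q.round(1).tolist())
H=[onz(a,p,100) for p in((217,153),(236,308),(330,137),(351,296))]
for h in H: print(h.round(1))
C=np.mean(H,0); print('centre',C.round(1),'L',np.linalg.norm(H[0]-H[1]),np.linalg.norm(H[2]-H[3]),'W',np.linalg.norm(H[0]-H[2]),np.linalg.norm(H[1]-H[3]))
for i,j in((0,1),(2,3)): d=H[i]-H[j]; print('yaw',np.arctan2(d[1],d[0]))
# flap edge triangulation: right free edge far/near corner top & scene
def tri(p,q):
    o1,d1=ray(a,p);o2,d2=ray(b,q)
    s=np.linalg.lstsq(np.c_[d1,-d2],o2-o1,rcond=None)[0]; return ((o1+s[0]*d1+o2+s[1]*d2)/2).round(1),np.linalg.norm(o1+s[0]*d1-o2-s[1]*d2).round(1)
print('right far',tri((299,137),(303,224)),'right near',tri((320,300),(194,174)))
print('round',tri((268,264),(244,186)))
E
```

```text
6465.5 [[214.89999389648438, 147.60000610351562], [262.8999938964844, 143.3000030517578], [277.1000061035156, 306.1000061035156], [229.1999969482422, 310.29998779296875]]
5488.5 [[284.70001220703125, 136.8000030517578], [328.8999938964844, 130.1999969482422], [353.6000061035156, 294.79998779296875], [309.3999938964844, 301.3999938964844]]
[675.3 155.6 100. ]
[429.  125.4 100. ]
[698.6 -25.6 100. ]
[447.1 -54.7 100. ]
centre [562.5  50.2 100. ] L 248.10389927222582 253.1881504377253 W 182.7378297953786 180.96957314876434
yaw 0.12212840824627243
yaw 0.11498282830321455
right far (array([685.9,  26.2, 161.1]), np.float64(3.4)) right near (array([449. ,  -2.9, 155.8]), np.float64(0.4))
round (array([498.1,  77.2,  82.8]), np.float64(4.6))
```

Call:
{"op": "carry_out", "data": {
  "hand": [0,0,0,0,0,0,0,0,0,0,0,0,0,0,0,0,0,0,0,0],
  "translation": [
    [-0.025,0.031,0],
    [-0.05,0.063,0],
    [-0.075,0.094,0],
    [-0.1,0.126,0],
    [-0.125,0.158,0],
    [-0.15,0.189,0],
    [-0.175,0.221,0],
    [-0.2,0.253,0],
    [-0.225,0.284,0],
    [-0.25,0.316,0],
    [-0.275,0.347,0],
    [-0.3,0.379,0],
    [-0.325,0.41,0],
    [-0.35,0.442,0],
    [-0.375,0.474,0],
    [-0.4,0.505,0],
    [-0.426,0.537,0],
    [-0.426,0.537,0],
    [-0.426,0.537,0],
    [-0.426,0.537,0]
  ],
  "roll": [-1,-2,-3,-4,-6,-7,-8,-10,-11,-13,-14,-16,-17,-18,-19.6,-19.6,-19.6,-19.6,-19.6,-19.6]
}}

```text
t: 1.77
tcp_pos: [561.8, 50.5, 230.6]
eef_rot: [-3.14, -0.001, 1.688]
ft_force: [-0.7, -0.9, -0.2]
opening: -0.004
```

```bash
python3 - <<'E'
from h import *
s=telemetry.get_state(); print(s['t'],s['tcp_pos'],s['eef_rot'],s['opening'],s['ft_force'],s['qpos'])
c=snap('wrist','w1.png'); print(c.keys(), np.array(c['hand_eye']).round(3).tolist())
E
```

```text
1.7667 [561.76661476  50.45378866 230.57582635] [-3.14006336e+00 -5.82785750e-04  1.68820904e+00] -0.0035279773847432115 [-0.73777807 -0.85187469 -0.1854745 ] [-1.58631755e-03  3.53157870e-02  1.58987240e+00  3.97662413e-04
  1.51799214e+00 -1.68981711e+00]
dict_keys(['image', 'intrinsics', 'hand_eye']) [[1.0, 0.002, 0.0, -0.22], [-0.002, 0.955, 0.298, -76.139], [0.0, -0.298, 0.955, -141.392], [0.0, 0.0, 0.0, 1.0]]
```

View pics/w1.png

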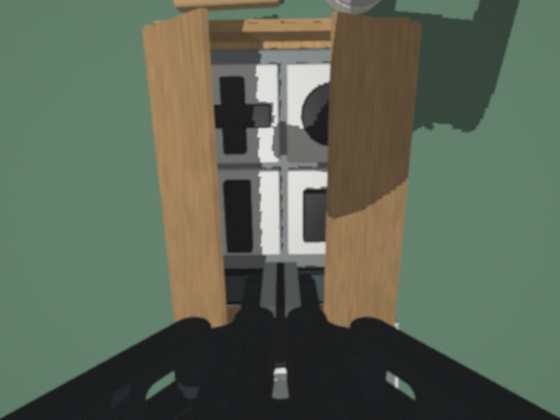

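The wrist view shows cross (235,115), bar (238,215), round (320,115) and square (315,215). So in the carton frame bar is at (18,-38), round (-64,38), square (18,38) and cross (-64,-38). The fingers are centred between the flaps. Next I go down into the gap and sweep the left flap (+tool x).

Call:
{"op": "carry_out", "data": {
  "hand": [0,0,0,0,0,0,0,0,0,0,0,0,0,0,0,0,0,0,0,0],
  "translation": [
    [0,0,0.02],
    [0,0,0.04],
    [0,0,0.06],
    [0,0,0.08],
    [0,0,0.1],
    [0,0,0.1],
    [0.01,0,0.1],
    [0.02,0,0.1],
    [0.028,0,0.1],
    [0.036,0,0.1],
    [0.044,0,0.1],
    [0.052,0,0.1],
    [0.06,0,0.1],
    [0.068,0,0.1],
    [0.076,0,0.1],
    [0.084,0,0.1],
    [0.092,0,0.1],
    [0.1,0,0.1],
    [0.105,0,0.1],
    [0.105,0,0.1]
  ],
  "roll": [0,0,0,0,0,0,0,0,0,0,0,0,0,0,0,0,0,0,0,0]
}}

```text
t: 3.48
tcp_pos: [549.0, 156.3, 130.8]
eef_rot: [-3.14, -0.001, 1.691]
ft_force: [-0.3, -0.6, -0.3]
opening: -0.001
```

Call:
{"op": "carry_out", "data": {
  "hand": [0,0,0,0,0,0,0,0,0,0,0,0,0,0,0,0,0,0,0,0],
  "translation": [
    [-0.02,0,0],
    [-0.045,0,0],
    [-0.07,0,0],
    [-0.095,0,0],
    [-0.11,0,0],
    [-0.12,0,0],
    [-0.128,0,0],
    [-0.136,0,0],
    [-0.144,0,0],
    [-0.152,0,0],
    [-0.16,0,0],
    [-0.168,0,0],
    [-0.176,0,0],
    [-0.184,0,0],
    [-0.192,0,0],
    [-0.2,0,0],
    [-0.206,0,0],
    [-0.21,0,0],
    [-0.21,0,0],
    [-0.21,0,0]
  ],
  "roll": [0,0,0,0,0,0,0,0,0,0,0,0,0,0,0,0,0,0,0,0]
}}

```text
t: 5.15
tcp_pos: [574.2, -53.9, 130.6]
eef_rot: [-3.14, -0.0, 1.689]
ft_force: [0.6, 0.9, -0.0]
opening: -0.002
```

Call:
{"op": "carry_out", "data": {
  "hand": [0,0,0,0,0,0,0,0,0,0],
  "translation": [
    [0.02,0,0],
    [0.04,0,-0.02],
    [0.06,0,-0.05],
    [0.08,0,-0.08],
    [0.1,0,-0.1],
    [0.105,-0.02,-0.1],
    [0.105,-0.04,-0.1],
    [0.105,-0.05,-0.1],
    [0.105,-0.05,-0.1],
    [0.105,-0.05,-0.1]
  ],
  "roll": [0,0,0,0,0,0,0,0,0,0]
}}

```text
t: 5.98
tcp_pos: [512.5, 44.9, 231.4]
eef_rot: [3.141, 0.0, 1.689]
ft_force: [-0.8, -0.4, 0.6]
opening: 0.001
```

```bash
python3 - <<'E'
from h import *
s=telemetry.get_state(); print(s['t'],s['tcp_pos'],s['eef_rot'],s['ft_force'])
np.savez('pics/w2s.npz',p=s['tcp_pos'],e=s['eef_rot'])
c=snap('wrist','w2.png'); d=snap('scene','sc2.png')
cv2.imwrite('pics/both.png',np.vstack([cv2.resize(cv2.imread('pics/w2.png'),(400,300)),cv2.resize(cv2.imread('pics/sc2.png')[110:330,120:413],(400,300))]))
E
```

```text
5.9833 [512.48375972  44.86668198 231.36985653] [3.14107383e+00 1.10548323e-04 1.68946744e+00] [-0.756911   -0.43894763  0.63529685]
```

View pics/both.png

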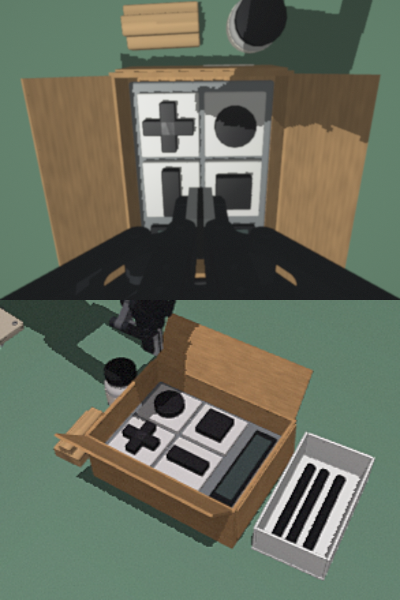

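The wrist view (upper half) shows all four keys clear and both flaps leaning out. The scene view (lower half) agrees: round at about (168,405), square (215,424), cross (140,436) and bar (188,460). Now I measure the keys from the two views and check the flap angles.

```bash
python3 - <<'E'
from h import *
from scipy.spatial.transform import Rotation as Ro
b=load('sc2.png'); w=load('w2.png'); s=np.load('pics/w2s.npz')
T=np.eye(4); T[:3,:3]=Ro.from_euler('xyz',s['e']).as_matrix(); T[:3,3]=s['p']
X=np.linalg.inv(T@w['hand_eye']); w['R']=X[:3,:3]; w['t']=X[:3,3]
def cen(c,p,box):
    g=c['image'].max(2); m=(g<62).astype(np.uint8)
    n,l,st,ce=cv2.connectedComponentsWithStats(m); k=l[int(p[1]),int(p[0])]
    return ce[k],st[k][[2,3,4]].tolist()
def tri(p,q):
    o1,d1=ray(w,p);o2,d2=ray(b,q)
    t=np.linalg.lstsq(np.c_[d1,-d2],o2-o1,rcond=None)[0]; return ((o1+t[0]*d1+o2+t[1]*d2)/2),np.linalg.norm(o1+t[0]*d1-o2-t[1]*d2)
C=np.array([562.5,50.2]); y=.118; R=np.array([[np.cos(y),-np.sin(y)],[np.sin(y),np.cos(y)]])
for n,pw,ps,l in(('round',(330,178),(243,187),(-64,38)),('cross',(238,178),(222,210),(-64,-38)),('square',(328,265),(277,201),(18,38)),('bar',(238,255),(257,227),(18,-38))):
    cw,aw=cen(w,pw,0); cs,as_=cen(b,ps,0); P,e=tri(cw,cs)
    print(n,cw.round(),aw,cs.round(),as_,'tri',P.round(1),e.round(1),'w84',onz(w,cw,84)[:2].round(1),'s84',onz(b,cs,84)[:2].round(1),'pred',(C+R@l).round(1))
# near corners of flap free edges
for n,pw,ps in(('L near',(380*1.4,75*1.4),(120+172*.7325,110+16*.733)),('R near',(22*1.4,80*1.4),(120+55*.7325,110+134*.733))):
    P,e=tri(pw,ps); q=R.T@(P[:2]-C); print(n,P.round(1),e.round(1),'local',q.round(1),'angle',np.pi/2+np.arctan2(abs(q[1])-90,P[2]-100))
E
```

```text
round [334. 173.] [57, 57, 1959] [243. 186.] [22, 20, 357] tri [492.  86.  72.] 1.6 w84 [490.2  84.7] s84 [499.2  77.8] pred [494.5  80.4]
cross [277. 178.] [560, 419, 186622] [223. 210.] [27, 25, 417] tri [498.7  29.6  56.3] 26.6 w84 [499.9  40.4] s84 [509.6   3.1] pred [503.4   4.9]
square [282. 366.] [560, 185, 42293] [277. 202.] [28, 24, 414] tri [616.   52.6 152.2] 14.4 w84 [677.5  66.3] s84 [580.2  87.8] pred [575.9  90.1]
bar [277. 178.] [560, 419, 186622] [257. 227.] [31, 22, 348] tri [531.7  54.5 -18.3] 30.8 w84 [499.9  40.4] s84 [590.3  13.4] pred [584.8  14.6]
L near [424.6 179.5 149.5] 2.8 local [-121.8  144.6] angle 2.4055648811233463
R near [ 462.3 -102.1  158.4] 0.8 local [-117.5 -139.5] angle 2.2739092952103563
```

The flaps stand at about 2.4 and 2.3 rad. The predicted key positions lie between the two views' estimates, within about 6 mm, which is good enough for keys this size. Pressing the bar key.

Call:
{"op": "carry_out", "data": {
  "hand": [0,0,0,0,0,0,0,0,0,0,0,0,0,0,0,0,0,0,0],
  "translation": [
    [-0.01,0.02,0],
    [-0.02,0.04,0],
    [-0.03,0.06,0],
    [-0.038,0.068,0.02],
    [-0.038,0.068,0.05],
    [-0.038,0.068,0.08],
    [-0.038,0.068,0.11],
    [-0.038,0.068,0.13],
    [-0.038,0.068,0.138],
    [-0.038,0.068,0.142],
    [-0.038,0.068,0.145],
    [-0.038,0.068,0.147],
    [-0.038,0.068,0.149],
    [-0.038,0.068,0.151],
    [-0.038,0.068,0.152],
    [-0.038,0.068,0.153],
    [-0.038,0.068,0.154],
    [-0.038,0.068,0.154],
    [-0.038,0.068,0.154]
  ],
  "roll": [0,0,0,0,0,0,0,0,0,0,0,0,0,0,0,0,0,0,0]
}}

```text
t: 7.67
tcp_pos: [585.2, 14.8, 77.9]
eef_rot: [3.14, 0.0, 1.689]
ft_force: [2.0, -0.5, 3.0]
opening: 0.001
```

Call:
{"op": "carry_out", "data": {
  "hand": [0,0,0,0,0,0,0,0,0,0,0,0,0,0],
  "translation": [
    [0,0,0.0007],
    [0,0,0.0014],
    [0,0,0.002],
    [0,0,0.002],
    [0,0,0.002],
    [0,0,0.002],
    [0,0,0.002],
    [0,0,0.002],
    [0,0,0.002],
    [0,0,0.002],
    [0,0,0.002],
    [0,0,0.002],
    [0,0,0.002],
    [0,0,0.002]
  ],
  "roll": [0,0,0,0,0,0,0,0,0,0,0,0,0,0]
}}

```text
t: 8.83
tcp_pos: [585.3, 14.8, 76.9]
eef_rot: [3.14, 0.0, 1.689]
ft_force: [-1.8, -0.2, 13.3]
opening: -0.004
```

```bash
python3 - <<'E'
from h import *
s=telemetry.get_state(); print(s['t'],s['tcp_pos'],s['ft_force'])
snap('scene','sc3.png'); cv2.imwrite('pics/c3.png',cv2.resize(cv2.imread('pics/sc3.png')[150:270,180:340],(640,480)))
E
```

```text
8.8333 [585.25246807  14.84685776  76.89907313] [-1.81342571 -0.20971216 13.26756363]
```

View pics/c3.png

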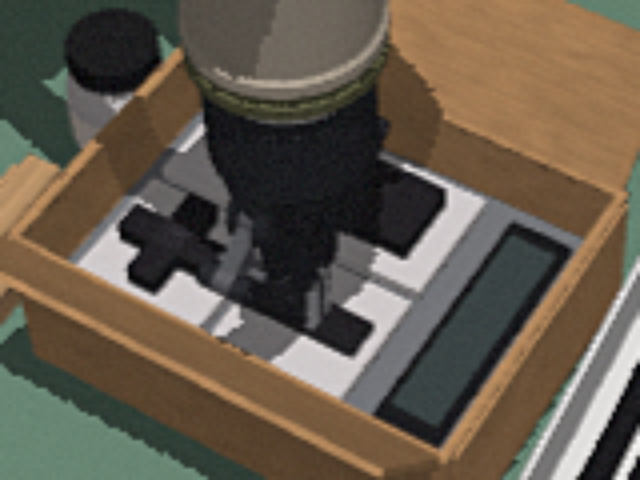

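The picture shows the shut fingers standing on the bar cap at about (305,300), and the cap is down. The 13 N reading at z 76.9 confirms the key is bottomed, and the other keys are untouched. Next the round key.

Call:
{"op": "carry_out", "data": {
  "hand": [0,0,0,0,0,0,0,0,0,0,0,0,0,0,0,0,0,0],
  "translation": [
    [0,0,-0.01],
    [0,0,-0.03],
    [0,0,-0.05],
    [0.015,-0.016,-0.055],
    [0.035,-0.038,-0.055],
    [0.055,-0.06,-0.055],
    [0.07,-0.075,-0.055],
    [0.076,-0.082,-0.055],
    [0.076,-0.082,-0.055],
    [0.076,-0.082,-0.04],
    [0.076,-0.082,-0.02],
    [0.076,-0.082,-0.012],
    [0.076,-0.082,-0.009],
    [0.076,-0.082,-0.006],
    [0.076,-0.082,-0.004],
    [0.076,-0.082,-0.002],
    [0.076,-0.082,-0.001],
    [0.076,-0.082,0]
  ],
  "roll": [0,0,0,0,0,0,0,0,0,0,0,0,0,0,0,0,0,0]
}}

```text
t: 10.38
tcp_pos: [494.9, 80.4, 76.8]
eef_rot: [3.14, 0.001, 1.689]
ft_force: [-8.9, -4.3, 18.5]
opening: -0.0
```

Call:
{"op": "carry_out", "data": {
  "hand": [0,0,0,0,0,0,0,0,0,0,0,0],
  "translation": [
    [0,0,0],
    [0,0,0],
    [0,0,0],
    [0,0,0],
    [0,0,0],
    [0,0,0],
    [0,0,0],
    [0,0,0],
    [0,0,0],
    [0,0,0],
    [0,0,0],
    [0,0,0]
  ],
  "roll": [0,0,0,0,0,0,0,0,0,0,0,0]
}}

```text
t: 11.38
tcp_pos: [494.9, 80.4, 76.9]
eef_rot: [3.14, 0.001, 1.689]
ft_force: [-5.6, -3.3, 11.4]
opening: -0.003
```

```bash
python3 - <<'E'
from h import *
snap('scene','sc4.png'); cv2.imwrite('pics/c4.png',cv2.resize(cv2.imread('pics/sc4.png')[150:270,180:340],(640,480)))
E
```

```text
(no output)
```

View pics/c4.png

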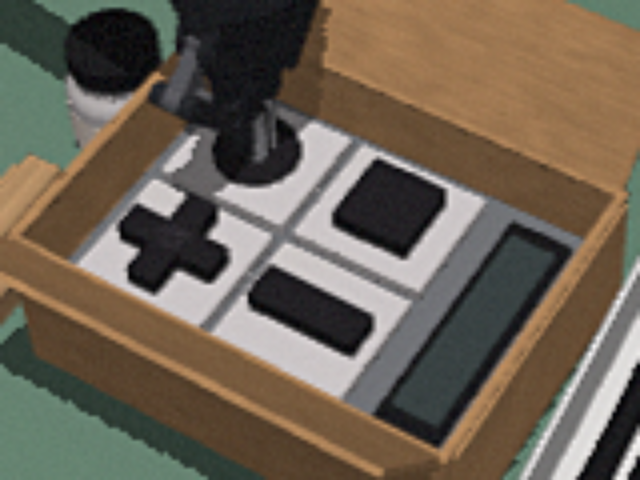

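The fingers stand on the round cap at about (255,150), which is bottomed at 11 N. The bar has sprung back at (310,310) and the other keys are up. Next the square key, 82 mm along tool y.

Call:
{"op": "carry_out", "data": {
  "hand": [0,0,0,0,0,0,0,0,0,0,0,0,0,0,0,0,0,0],
  "translation": [
    [0,0,-0.01],
    [0,0,-0.03],
    [0,0,-0.05],
    [0,0.016,-0.055],
    [0,0.038,-0.055],
    [0,0.06,-0.055],
    [0,0.075,-0.055],
    [0,0.082,-0.055],
    [0,0.082,-0.055],
    [0,0.082,-0.04],
    [0,0.082,-0.02],
    [0,0.082,-0.012],
    [0,0.082,-0.009],
    [0,0.082,-0.006],
    [0,0.082,-0.004],
    [0,0.082,-0.002],
    [0,0.082,-0.001],
    [0,0.082,0]
  ],
  "roll": [0,0,0,0,0,0,0,0,0,0,0,0,0,0,0,0,0,0]
}}

```text
t: 12.93
tcp_pos: [576.1, 90.4, 76.8]
eef_rot: [3.14, 0.0, 1.689]
ft_force: [-9.3, -0.2, 17.7]
opening: -0.002
```

Call:
{"op": "carry_out", "data": {
  "hand": [0,0,0,0,0,0,0,0,0,0,0,0],
  "translation": [
    [0,0,0],
    [0,0,0],
    [0,0,0],
    [0,0,0],
    [0,0,0],
    [0,0,0],
    [0,0,0],
    [0,0,0],
    [0,0,0],
    [0,0,0],
    [0,0,0],
    [0,0,0]
  ],
  "roll": [0,0,0,0,0,0,0,0,0,0,0,0]
}}

```text
t: 13.93
tcp_pos: [576.1, 90.4, 77.0]
eef_rot: [3.14, 0.0, 1.689]
ft_force: [-5.9, -0.5, 10.4]
opening: -0.001
```

Call:
{"op": "carry_out", "data": {
  "hand": [0,0,0,0,0,0,0,0,0,0,0,0],
  "translation": [
    [0,0,-0.01],
    [0,0,-0.03],
    [0,0,-0.06],
    [0,0,-0.09],
    [0,0,-0.12],
    [0,0,-0.15],
    [0,0,-0.18],
    [0,0,-0.2],
    [0,0,-0.2],
    [0,0,-0.2],
    [0,0,-0.2],
    [0,0,-0.2]
  ],
  "roll": [0,0,0,0,0,0,0,0,0,0,0,0]
}}

```text
t: 14.93
tcp_pos: [574.9, 90.3, 273.7]
eef_rot: [-3.139, -0.0, 1.689]
ft_force: [0.0, 0.3, -0.6]
opening: 0.003
```

```bash
python3 - <<'E'
from h import *
s=telemetry.get_state(); print(s['t'],s['tcp_pos'],s['ft_force'])
snap('scene','sc5.png'); cv2.imwrite('pics/c5.png',cv2.resize(cv2.imread('pics/sc5.png')[110:330,120:413],(740,555)))
E
```

```text
14.9333 [574.90554636  90.29255127 273.72619885] [ 0.00576799  0.3495677  -0.57619059]
```

View pics/c5.png

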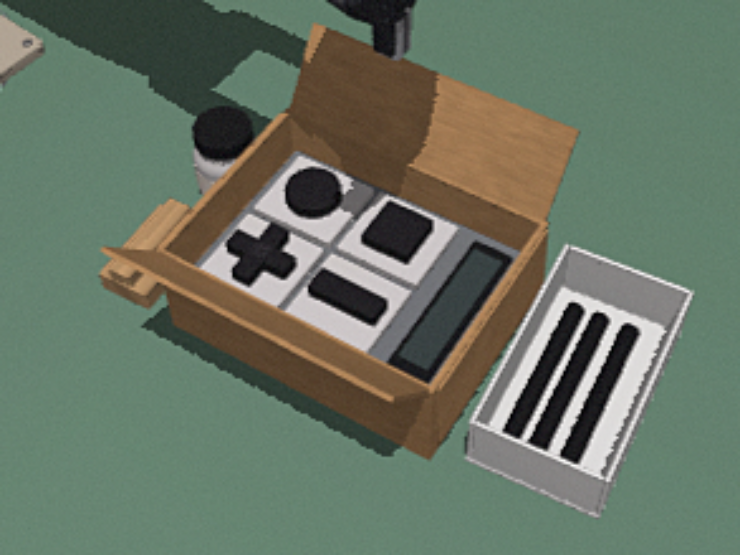

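All four keys are up: round (312,190), square (397,232), bar (347,296) and cross (260,252). Both flaps lean outward, the tub, jar and block look unmoved, and the gripper is clear. Handing in.

```bash
python3 -c "
from station import arm; print(arm.hand_in())"
```

```text
the job is handed in; nothing more can be done
None
```

I swung both carton flaps outward, then pressed the bar, round and square keys in that order. Each was held fully down for about a second with the fingers shut, then let spring back. The job was handed in at about 15 s; the hand-in reports no verdict.

- **Flaps:** measured from two views after the sweep, they stood at about 2.4 rad (left) and 2.3 rad (right), against the 1.85 rad needed. In the last picture both still lean outward.
- **Keys:** each one bottomed out with the tool tip at about 77 mm and 10–13 N at the end of the hold. The cross key was not touched, and all four keys look up again in the last picture.
- **Tub, jar and block:** they look unmoved in the last picture. I did not measure their positions.
- **Gripper at the end:** clear of everything at 274 mm, with about 0 N on the wrist.

**Check that disagreed:** the two-view measurement of the keys worked only for the round one, and put its height about 12 mm too low. For the other three the wrist-camera mask ran into the gripper or the background. I pressed at positions worked out from the carton's measured pose, which matched the scene view within about 6 mm.

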